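# Put the round leather cutters back in the tray in order of size

### The job

The smallest and the largest round cutter already stand at the two ends of the storage tray. Stand the four loose cutters upright in the middle of the four free cork pads between them, one to a pad, so that the whole row runs in order of size from the smallest to the largest. Set them down rather than drop them, since the cutting edges are sharp, keep them upright, and leave the two at the ends where they are.

Things in the scene. Friction and masses are not known exactly. Their poses are not given: they have to be found in the camera images.
- c20: Round steel leather cutter, outside diameter 20 mm. Cup 34 mm high, low shoulder to 38 mm, then a dark round shank 16 mm thick up to 99 mm above the underside (same on all six). Origin: centre of the underside (cutting edge), z up. Already on the cork pad at one end of the storage tray (which end varies), 80 mm from the nearest free pad; stays there.
- c30: Round steel leather cutter, outside diameter 30 mm. Cup 34 mm high, low shoulder to 38 mm, then a dark round shank 16 mm thick up to 99 mm above the underside (same on all six). Origin: centre of the underside (cutting edge), z up. Loose, upright on the flat fixed green cutting mat (top 3 mm above the bench), about 240 g.
- c40: Round steel leather cutter, outside diameter 40 mm. Cup 34 mm high, low shoulder to 38 mm, then a dark round shank 16 mm thick up to 99 mm above the underside (same on all six). Origin: centre of the underside (cutting edge), z up. Loose, upright on the flat fixed green cutting mat (top 3 mm above the bench), about 310 g.
- c50: Round steel leather cutter, outside diameter 50 mm. Cup 34 mm high, low shoulder to 38 mm, then a dark round shank 16 mm thick up to 99 mm above the underside (same on all six). Origin: centre of the underside (cutting edge), z up. Loose, upright on the flat fixed green cutting mat (top 3 mm above the bench), about 390 g.
- c60: Round steel leather cutter, outside diameter 60 mm. Cup 34 mm high, low shoulder to 38 mm, then a dark round shank 16 mm thick up to 99 mm above the underside (same on all six). Origin: centre of the underside (cutting edge), z up. Loose, upright on the flat fixed green cutting mat (top 3 mm above the bench), about 480 g.
- c70: Round steel leather cutter, outside diameter 70 mm. Cup 34 mm high, low shoulder to 38 mm, then a dark round shank 16 mm thick up to 99 mm above the underside (same on all six). Origin: centre of the underside (cutting edge), z up. Already on the cork pad at one end of the storage tray (which end varies), 80 mm from the nearest free pad; stays there.
- pad1: Free cork pad 1 of 4, 74 mm across, 80 mm apart in a row along the fixed dark wooden tray (118 x 514 mm); beyond pad1 and pad4 lie the two taken end pads. Origin: centre of its top, 24 mm above the bench; z up, y along the row from pad1 to pad4, x across. Tray edge beads stand 49 mm either side of the row's middle line, 5 mm above the pads.
- pad2: Free cork pad 2 of 4, 74 mm across, 80 mm apart in a row along the fixed dark wooden tray (118 x 514 mm); beyond pad1 and pad4 lie the two taken end pads. Origin: centre of its top, 24 mm above the bench; z up, y along the row from pad1 to pad4, x across. Tray edge beads stand 49 mm either side of the row's middle line, 5 mm above the pads.
- pad3: Free cork pad 3 of 4, 74 mm across, 80 mm apart in a row along the fixed dark wooden tray (118 x 514 mm); beyond pad1 and pad4 lie the two taken end pads. Origin: centre of its top, 24 mm above the bench; z up, y along the row from pad1 to pad4, x across. Tray edge beads stand 49 mm either side of the row's middle line, 5 mm above the pads.
- pad4: Free cork pad 4 of 4, 74 mm across, 80 mm apart in a row along the fixed dark wooden tray (118 x 514 mm); beyond pad1 and pad4 lie the two taken end pads. Origin: centre of its top, 24 mm above the bench; z up, y along the row from pad1 to pad4, x across. Tray edge beads stand 49 mm either side of the row's middle line, 5 mm above the pads.
Not all that is in view belongs to the job. Leave any red look-alike of the c60 alone.

How it is judged:
By the outcome, as a careful person would: the job done as asked, in the order asked, and still so for the second after the job is handed in, with the robot touching nothing.
It also fails if it takes over 120 s, if anything falls off the work surface, if the arm or the gripper's body presses on something with over 40 N, if the wrist force passes 120 N, or if a joint passes its speed limit or range.

### The arm

A 6-joint arm with a two-finger parallel gripper is mounted at the origin on the work surface. World frame = base frame: x ahead of the robot, y to its left, z up, the work surface at z = 0. Lengths are in m, angles in rad, forces in N, time in s.
With the tool pointing down it reaches from about 0.35 to 0.775 m from the base axis. Payload 7.3 kg.
Tool frame: the origin (TCP) lies at the very end of the fingers, on their centre line; the grasp point (between the pads) lies 19 mm behind it (robot.tcp_to_grasp is the distance from the TCP to the grasp point, in m); z points along the fingers, y is the direction in which the jaws open and shut (so a half turn about z gives the same grasp; the last joint's range is limited). The gripper opens to 92 mm and grips with 3 to 60 N. Pads are 19 mm wide; open, the fingers measure 130 mm over their backs; the gripper's body (75 mm by 190 mm) begins 47 mm behind the grasp point.
Start: joints at [1.177, 0.342, 1.524, -0, 1.275, -0.146], TCP at [0.129, 0.509, 0.227] pointing down, gripper open.
Joint ranges: [-2.53, 2.53], [-0.77, 2.02], [0.04, 2.7], [-1, 4.14], [0.28, 2.66], [-3.11, 3.11]. Speed limits (rad/s): [2.57, 2.57, 3.14, 3.14, 3.14, 3.14].

### API

Orientations are given as [roll, pitch, yaw] about the fixed x, y, z axes, in that order (R = Rz(yaw) Ry(pitch) Rx(roll)).
In Python, from cell import robot gives the robot as it stands.
- The arm moves only by the tool arm_command, never from a script. Its argument "motion" is a list that holds one entry, the list of rows, each a list of 7 numbers: the turn, a rotation vector about the tool's x, y, z in units of 90 degrees (1.0 is 90 degrees), then the shift along the tool's x, y, z in units of 30 cm (1.0 is 30 cm), then the opening, from -1 (shut) to 1 (fully open). In form: [[[wx, wy, wz, tx, ty, tz, grip], ...]]. A call has 1 to 8 rows; each row is the pose to reach, as a shift and turn from the pose commanded when the call began, along the tool's axes at that moment; what a row does not reach only later rows make up. A row lasts 1/10 s, in which the tool goes at most 50 mm and 8.59 degrees, less where a joint would pass 70% of its speed; a pose out of reach is approached as far as the arm can. A call with a number of a shift or a turn outside -1 to 1 is refused whole. A call with a gripper value outside its range is refused whole. The fingers move at their own pace and stop on an object; "grip_force" is the grip in N (left out, the last holds). Time passes only in rows, so rows that repeat a pose let the fingers close. It gives the time, the measured TCP pose, the force and the opening at its end, in the units of the state.
- robot.observe(): the state, without advancing time (a new reading comes with each control period).
- robot.read_camera(name): name is "scene" or "top" or "wrist"; returns a dict with "image" (384x512x3 uint8, red, green, blue), "z_map" (384x512 float32, m along the optical axis (not along the pixel's ray), 0 where there is no reading), "fov_y" (degrees; the focal length in pixels is half the picture's height over the tangent of half this angle, whatever the lens; pixels are square), "cx", "cy" (the principal point, pixels), "cam_to_world" (4x4, takes a point from camera to world coordinates). Camera axes: x right, y down, z forward; pixel columns grow to the right and rows downward; lengths in m; the calibration is good to about 2 mm. A picture is of the moment at which its call begins.
- robot.hand_in(): hands the job in, once; it reports no verdict.
The state is a dict: "time": time; "qpos": joint angles; "qvel": joint speeds; "joint_efforts": joint torques, N m; "tool_pos": TCP position; "tool_rot": TCP orientation; "contact_force": force on the tool from outside, world axes, zero at the start; "torque": the same for the moment, N m; "opening": finger opening in m.
Only numpy, scipy, OpenCV 4.12 (cv2) and the standard library are available. Lean on these libraries where they do the work, as an engineer would, in place of code of your own. Each camera call takes 0.05 s, during which the arm holds its last target.

## Working session

There is one attempt and no reset: what is moved stays moved. The work goes in short steps, Python scripts to look and compute and a tool call to move; the robot and the scene stay as the last step left them, time stands still between calls to the robot, and variables do not carry over. Pictures are saved under pics/ and viewed, and the job is handed in when it is done.

Besides the shell and the picture viewer there is one more tool, called after "Call:" in YAML: its name, and indented under it one key for each argument. arm_command: Moves the arm, as the interface text tells. Its arguments: {"type":"object","properties":{"motion":{"type":"array"},"grip_force":{"type":"number"}},"required":["motion"]}

```bash
ls; mkdir -p pics; python3 - <<'E'
from cell import robot
import cv2,numpy as np
s=robot.observe();print(s)
for n in("scene","top","wrist"):
    c=robot.read_camera(n);cv2.imwrite(f"pics/{n}0.png",c["image"][:,:,::-1]);np.savez(f"{n}0.npz",**c)
    print(n,c["fov_y"],c["cx"],c["cy"],np.round(c["cam_to_world"],3).tolist())
E
```

```text
pics
{'time': 0.0, 'qpos': array([ 1.17700085e+00,  3.42711956e-01,  1.52502372e+00, -8.55117883e-06,
        1.27540737e+00, -1.46005297e-01]), 'qvel': array([ 3.71671674e-04, -1.45863266e-03,  1.57943590e-03, -1.47413654e-03,
        1.66488160e-03,  4.21668065e-05]), 'joint_efforts': array([ 3.94709195e-04, -4.31246066e+01, -2.44222945e+01,  7.18459021e-02,
        5.59537194e-02, -1.19959127e-04]), 'tool_pos': array([0.12858583, 0.50858264, 0.22604822]), 'tool_rot': array([-3.14005756e+00, -2.17472650e-04,  2.89380480e+00]), 'contact_force': array([ 0.4477645 ,  0.22351112, -0.45279042]), 'torque': array([ 0.02489613, -0.02018039,  0.01224474]), 'opening': 0.0919554905161813}
scene 55.96157365911578 248.8283279542782 191.25165799081563 [[-0.532, 0.564, -0.631, 1.16], [0.847, 0.341, -0.409, 0.357], [-0.015, -0.752, -0.659, 0.762], [0.0, 0.0, 0.0, 1.0]]
top 43.29386544832145 253.42599240269638 186.79752259959488 [[-0.002, -0.981, 0.193, 0.164], [-1.0, 0.004, 0.01, -0.084], [-0.01, -0.193, -0.981, 1.717], [0.0, 0.0, 0.0, 1.0]]
wrist 59.214654904591264 250.95742986123068 193.4615431849531 [[0.245, 0.94, 0.237, 0.065], [0.97, -0.237, -0.062, 0.525], [-0.002, 0.244, -0.97, 0.384], [0.0, 0.0, 0.0, 1.0]]
```

View pics/scene0.png

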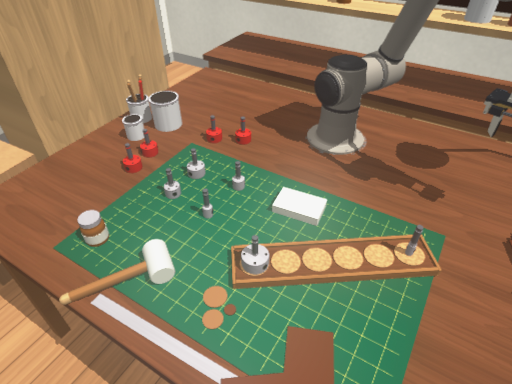

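View pics/top0.png

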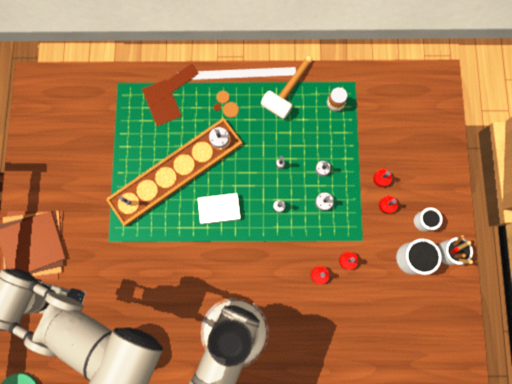

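View pics/wrist0.png

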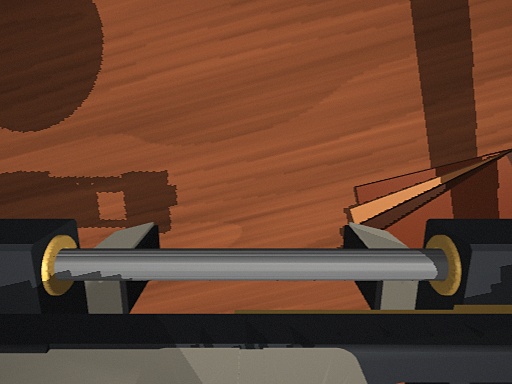

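The scene and top views show the four loose grey cutters on the mat, at about (281,163), (323,168), (279,206) and (325,201) in the top view. The tray row runs from the big cutter at (219,138) to the small one at (127,200). The red look-alikes are off the mat. There is also a white box at (220,208). Next I measure the cutters and pads.

```bash
cat > h.py <<'E'
import numpy as np,cv2
def cloud(c):
    H,W=c["z_map"].shape; f=H/2/np.tan(np.radians(float(c["fov_y"]))/2)
    v,u=np.mgrid[0:H,0:W]; z=c["z_map"]
    P=np.stack([(u-c["cx"])/f*z,(v-c["cy"])/f*z,z,np.ones_like(z)],-1)@c["cam_to_world"].T
    P=P[...,:3]; P[z==0]=np.nan; return P
def pix(c,p):
    f=c["z_map"].shape[0]/2/np.tan(np.radians(float(c["fov_y"]))/2)
    q=np.linalg.inv(c["cam_to_world"])@np.append(p,1); return q[0]/q[2]*f+c["cx"],q[1]/q[2]*f+c["cy"]
def ray(c,u,v,h):
    f=c["z_map"].shape[0]/2/np.tan(np.radians(float(c["fov_y"]))/2)
    M=c["cam_to_world"];d=M[:3,:3]@np.array([(u-c["cx"])/f,(v-c["cy"])/f,1]);o=M[:3,3]
    return o+d*(h-o[2])/d[2]
E
python3 - <<'E'
from h import *
for n in("scene","top"):
    c=dict(np.load(n+"0.npz"));P=cloud(c);im=c["image"].astype(int)
    print(n,"mat z",np.nanmedian(P[(im[...,1]>im[...,0]+40)&(P[...,0]>.3)][:,2]) )
    z=P[...,2]
    m=((z>.07)&(z<.14)&(P[...,0]>.25)&(P[...,0]<1.1)&(abs(P[...,1])<.6)).astype(np.uint8)
    k,l,st,ce=cv2.connectedComponentsWithStats(m)
    for i in range(1,k):
        if st[i,4]<8: continue
        q=P[l==i]; top=q[q[:,2]>q[:,2].max()-.006]
        print(ce[i].round(),st[i,4],"zmax",q[:,2].max().round(4),"xy",top.mean(0).round(4),len(top),im[l==i].mean(0).round())
    # cork pads
    hsv=cv2.cvtColor(c["image"],cv2.COLOR_RGB2HSV)
    m=((hsv[...,0]>10)&(hsv[...,0]<28)&(hsv[...,2]>170)&(hsv[...,1]>60)&(abs(z-.024)<.01)).astype(np.uint8)
    k,l,st,ce=cv2.connectedComponentsWithStats(m)
    for i in range(1,k):
        if st[i,4]<100: continue
        h,_=cv2.findContours((l==i).astype(np.uint8),0,1)
        e=cv2.fitEllipse(h[0]); print("pad",ce[i].round(1),st[i,4],P[l==i].mean(0).round(4),ray(c,*e[0],.024).round(4))
c=dict(np.load("top0.npz"));cv2.imwrite("pics/crop1.png",cv2.resize(c["image"][110:235,100:350,::-1],None,fx=3.2,fy=3.2,interpolation=2))
E
```

```text
scene mat z 0.0030212469083021887
[166. 107.] 240 zmax 0.1248 xy [ 0.2729 -0.5835  0.1214] 57 [168. 164. 160.]
[145. 133.] 40 zmax 0.1004 xy [ 0.438  -0.5393  0.0985] 13 [119.  98.  96.]
[127. 148.] 45 zmax 0.0997 xy [ 0.5354 -0.525   0.0979] 14 [116.  88.  83.]
[193. 153.] 47 zmax 0.1035 xy [ 0.4503 -0.3135  0.1012] 14 [101. 103.  97.]
[237. 166.] 52 zmax 0.104 xy [ 0.4338 -0.1542  0.1014] 19 [ 97. 102.  95.]
[168. 173.] 57 zmax 0.1036 xy [ 0.5692 -0.3129  0.1014] 19 [ 97. 102.  96.]
[205. 194.] 64 zmax 0.1044 xy [ 0.5888 -0.1606  0.102 ] 20 [ 93. 104.  97.]
[ 89. 219.] 344 zmax 0.0914 xy [ 0.8224 -0.3697  0.0878] 251 [197. 190. 189.]
[416. 234.] 135 zmax 0.1251 xy [0.4475 0.3778 0.1231] 30 [96. 89. 83.]
[254. 244.] 116 zmax 0.1252 xy [0.6799 0.0583 0.1224] 33 [106. 110. 104.]
pad [137.2  49.1] 162 [-0.2625 -1.3004  0.0242] [-0.2483 -1.3011  0.024 ]
pad [335.9 240.3] 390 [0.5048 0.2057 0.029 ] [0.503  0.2009 0.024 ]
pad [329.5 270.7] 907 [0.6038 0.2288 0.0281] [0.567  0.2089 0.024 ]
pad [378.8 255.1] 561 [0.4901 0.3161 0.024 ] [0.4903 0.3163 0.024 ]
pad [347.9 256.9] 580 [0.5367 0.2
[... 535 characters left out ...]
1631  0.1061] 8 [125. 133. 121.]
[325. 164.] 27 zmax 0.1076 xy [ 0.5665 -0.3152  0.1037] 11 [131. 130. 124.]
[386. 173.] 29 zmax 0.1064 xy [ 0.53   -0.5262  0.103 ] 9 [160.  98.  95.]
[326. 198.] 25 zmax 0.1111 xy [ 0.4459 -0.3134  0.1074] 4 [159. 150. 147.]
[123. 199.] 42 zmax 0.1277 xy [0.4433 0.3764 0.1238] 7 [149. 123. 103.]
[393. 201.] 28 zmax 0.1039 xy [ 0.4345 -0.5422  0.1002] 11 [165. 101. 100.]
[279. 203.] 21 zmax 0.1084 xy [ 0.4303 -0.1554  0.1047] 5 [155. 149. 143.]
[410. 249.] 160 zmax 0.1322 xy [ 0.2717 -0.5881  0.1293] 5 [163. 158. 153.]
pad [300.7  68.9] 165 [ 0.9451 -0.2447  0.0271] [ 0.9413 -0.2416  0.024 ]
pad [168.8 175. ] 3396 [0.5426 0.2361 0.0237] [0.5541 0.2239 0.024 ]
```

View pics/crop1.png

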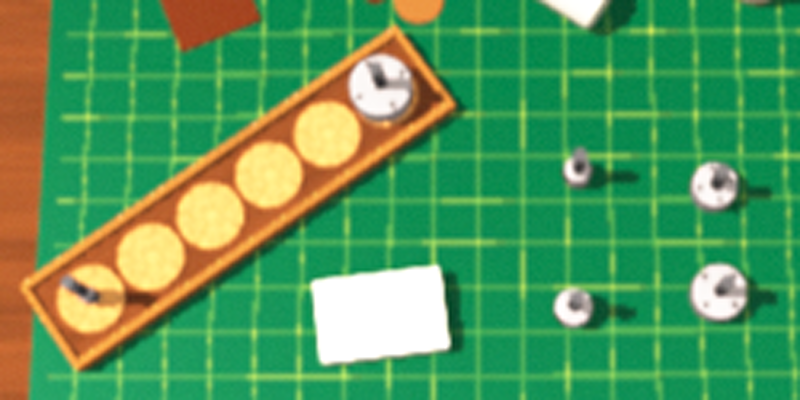

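```bash
python3 - <<'E'
from h import *
from scipy.optimize import least_squares
L=[(.5888,-.1606),(.4338,-.1542),(.5692,-.3129),(.4503,-.3135),(.68,.058),(.4475,.3778)]
for n in("scene","top"):
    c=dict(np.load(n+"0.npz"));P=cloud(c).reshape(-1,3)
    print(n)
    for i,g in enumerate(L):
        g=np.array(g)-([.004,.003] if n=="scene" else [0,0]); b=.021 if i>3 else 0
        d=np.hypot(*(P[:,:2]-g).T)
        s=P[(d<.02)&(P[:,2]>.05+b+.003)&(P[:,2]<.092+b)]
        r=least_squares(lambda p:np.hypot(*(s[:,:2]-p).T)-.008,g,loss='soft_l1',f_scale=.001) if len(s)>5 else None
        k=P[(d<.045)&(P[:,2]>.009+b)&(P[:,2]<.033+b)]
        r2=least_squares(lambda p:np.hypot(*(k[:,:2]-p[:2]).T)-p[2],[*g,.02],loss='soft_l1',f_scale=.001)
        t=P[(d<.045)&(P[:,2]>.034+b)&(P[:,2]<.044+b)]
        print(i,"shank",None if r is None else r.x.round(4),len(s),"cup",r2.x.round(4),len(k), "shoulder extent",np.ptp(t[:,:2],axis=0).round(3),len(t))
c=dict(np.load("top0.npz"));h=cv2.cvtColor(c["image"],cv2.COLOR_RGB2HSV)
m=((h[...,0]>17)&(h[...,0]<32)&(h[...,1]<170)&(h[...,2]>200)).astype(np.uint8);m[:,:100]=0;m[:115]=0;m[215:]=0;m[:,240:]=0
k,l,st,ce=cv2.connectedComponentsWithStats(m)
for i in range(1,k):
    if st[i,4]>60:
        e=cv2.fitEllipse(cv2.findContours((l==i).astype(np.uint8),0,1)[0][0]);print(e[0],e[1],ray(c,*e[0],.024).round(4))
E
```

```text
scene
0 shank [ 0.5869 -0.1623] 57 cup [ 0.5863 -0.1622  0.015 ] 57 shoulder extent [0.029 0.026] 45
1 shank [ 0.4322 -0.1555] 48 cup [ 0.4318 -0.1557  0.0198] 73 shoulder extent [0.037 0.037] 65
2 shank [ 0.5685 -0.3147] 50 cup [ 0.5684 -0.3148  0.0244] 94 shoulder extent [0.051 0.049] 120
3 shank [ 0.4481 -0.316 ] 48 cup [ 0.4476 -0.3164  0.03  ] 105 shoulder extent [0.056 0.058] 137
4 shank [0.6786 0.0577] 61 cup [0.6783 0.0577 0.0351] 163 shoulder extent [0.07  0.068] 446
5 shank [0.4452 0.3781] 80 cup [0.4444 0.3784 0.0107] 58 shoulder extent [0.011 0.018] 28
top
0 shank [ 0.5854 -0.1627] 11 cup [ 0.6006 -0.1632  0.0303] 40 shoulder extent [0.024 0.025] 25
1 shank [ 0.4298 -0.1564] 8 cup [ 0.4421 -0.1551  0.0319] 36 shoulder extent [0.036 0.035] 57
2 shank [ 0.5664 -0.3162] 12 cup [ 0.573  -0.3152  0.03  ] 61 shoulder extent [0.047 0.047] 84
3 shank [ 0.446  -0.3174] 11 cup [ 0.4484 -0.3191  0.0324] 46 shoulder extent [0.058 0.053] 150
4 shank [0.6768 0.0569] 18 cup [0.6751 0.0567 0.0332] 60 shoulder extent [0.069 0.068] 207
5 shank [0.4437 0.3771] 16 cup [0.4568 0.3877 0.0282] 33 shoulder extent [0.011 0.012] 6
(201.7177734375, 151.52455139160156) (18.9642333984375, 19.4156551361084) [0.6285 0.1201 0.024 ]
(183.4713134765625, 164.1668701171875) (18.92107391357422, 19.612220764160156) [0.5816 0.185  0.024 ]
(165.2546844482422, 176.9848175048828) (18.988237380981445, 19.831768035888672) [0.5346 0.2493 0.024 ]
(146.6173095703125, 189.7797393798828) (19.10050392150879, 19.871105194091797) [0.4881 0.3144 0.024 ]
(130.32894897460938, 196.45606994628906) (6.094321250915527, 14.36950969696045) [0.4641 0.3716 0.024 ]
(126.52816772460938, 207.080078125) (10.834187507629395, 19.983341217041016) [0.4259 0.3833 0.024 ]
```

The sizes fit: c30 is at (281,163), c40 at (279,206), c50 at (323,168) and c60 at (325,201) in the top view. The red ones are off the mat. Both cameras agree to a near-constant 2 mm offset.

```bash
cat >> h.py <<'E'
from scipy.spatial.transform import Rotation as Ro
T=dict(c30=(.5862,-.1625),c40=(.4310,-.1560),c50=(.5675,-.3155),c60=(.4470,-.3167),A=(.6298,.1209),B=(.5827,.1857),C=(.5358,.2503),D=(.4892,.3154))
def go(xyz,rpy0=None,yaw=2.197,pos0=None):
    from cell import robot
    s=robot.observe(); R=Ro.from_euler('xyz',s["tool_rot"] if rpy0 is None else rpy0)
    p=s["tool_pos"] if pos0 is None else pos0
    t=R.inv().apply(np.array(xyz)-p)/.3
    w=(R.inv()*Ro.from_euler('xyz',[np.pi,0,yaw])).as_rotvec()/(np.pi/2)
    print("t",s["time"],"pos",s["tool_pos"].round(4),"rot",s["tool_rot"].round(4),"open",round(s["opening"],4),"F",s["contact_force"].round(1)); print("turn",w.round(4),"shift",t.round(4))
E
python3 -c "
from h import *
go((.36,.17,.22));go((*T['c30'],.20))"
```

```text
t 0.15 pos [0.1286 0.5087 0.2262] rot [-3.1405e+00 -1.0000e-04  2.8938e+00] open 0.0913 F [ 0.9  0.1 -0.7]
turn [-7.000e-04  2.000e-04  4.436e-01] shift [-1.0246 -0.9053  0.0216]
t 0.15 pos [0.1286 0.5087 0.2262] rot [-3.1405e+00 -1.0000e-04  2.8938e+00] open 0.0913 F [ 0.9  0.1 -0.7]
turn [-7.000e-04  2.000e-04  4.436e-01] shift [-2.0274 -1.7948  0.0891]
```

Call:
arm_command:
  motion:
    - [[0,0,0.444,-1.0,-0.88,0,0.1],[0,0,0.444,-1.0,-0.88,0,0.1],[0,0,0.444,-1.0,-0.88,0,0.1],[0,0,0.444,-1.0,-0.88,0,0.1],[0,0,0.444,-1.0,-0.88,0,0.1],[0,0,0.444,-1.0,-0.88,0,0.1],[0,0,0.444,-1.0,-0.88,0,0.1],[0,0,0.444,-1.0,-0.88,0,0.1]]
  grip_force: 40

```text
time: 0.95
tool_pos: [0.3555, 0.1776, 0.2268]
tool_rot: [3.141, 0.0, 2.196]
contact_force: [1.0, 0.3, 0.6]
opening: 0.0503
```

```bash
python3 -c "
from h import *
go((*T['c30'],.20))"
```

```text
t 0.95 pos [0.3555 0.1776 0.2268] rot [3.1411 0.     2.1964] open 0.0503 F [1.  0.3 0.6]
turn [ 0.0003  0.     -0.0004] shift [-1.3693 -0.0405  0.0895]
```

Call:
arm_command:
  motion:
    - [[0,0,0,-1.0,-0.03,0,0.1],[0,0,0,-1.0,-0.03,0,0.1],[0,0,0,-1.0,-0.03,0,0.1],[0,0,0,-1.0,-0.03,0,0.1],[0,0,0,-1.0,-0.03,0,0.1],[0,0,0,-1.0,-0.03,0,0.1],[0,0,0,-1.0,-0.03,0,0.1]]

```text
time: 1.65
tool_pos: [0.5256, -0.074, 0.2257]
tool_rot: [-3.141, 0.001, 2.191]
contact_force: [-0.9, 0.5, -0.1]
opening: 0.0507
```

```bash
python3 - <<'E'
from h import *
from cell import robot
go((*T['c30'],.20))
for n in("wrist","scene"):
    c=robot.read_camera(n);cv2.imwrite(f"pics/{n}1.png",c["image"][:,:,::-1]);np.savez(f"{n}1.npz",**c)
print(np.round(c["cam_to_world"],3).tolist())
E
```

```text
t 1.65 pos [ 0.5256 -0.074   0.2257] rot [-3.1412e+00  1.5000e-03  2.1914e+00] open 0.0507 F [-0.9  0.5 -0.1]
turn [-0.0003  0.0009 -0.0035] shift [-0.3574 -0.0072  0.0861]
[[-0.532, 0.564, -0.631, 1.16], [0.847, 0.341, -0.409, 0.357], [-0.015, -0.752, -0.659, 0.762], [0.0, 0.0, 0.0, 1.0]]
```

View pics/wrist1.png

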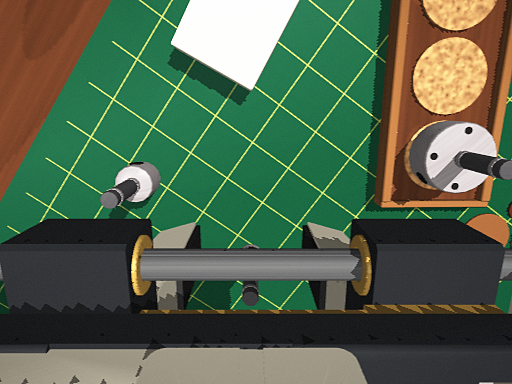

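The wrist view shows c40 at (135,185), the c30 shank between the fingers at (250,290), and c70 with the near pads at right. I use it to cross-check the positions.

```bash
python3 - <<'E'
from h import *
from scipy.optimize import least_squares
c=dict(np.load("wrist1.npz"));P=cloud(c);Q=P.reshape(-1,3)
for g,b in((T['c40'],.003),(T['c30'],.003),((.6775,.0573),.024)):
    d=np.hypot(*(Q[:,:2]-np.array(g)).T)
    s=Q[(d<.02)&(Q[:,2]>.05+b)&(Q[:,2]<.092+b)]
    if len(s)>20: print(g,least_squares(lambda p:np.hypot(*(s[:,:2]-p).T)-.008,g,loss='soft_l1',f_scale=.001).x.round(4),len(s))
h=cv2.cvtColor(c["image"],cv2.COLOR_RGB2HSV)
m=((abs(P[...,2]-.024)<.003)&(h[...,2]>140)&(np.hypot(P[...,0]-T['B'][0],P[...,1]-T['B'][1])<.042)).astype(np.uint8)
k,l,st,ce=cv2.connectedComponentsWithStats(m);i=1+st[1:,4].argmax()
e=cv2.fitEllipse(cv2.findContours((l==i).astype(np.uint8),0,1)[0][0]);print(st[i],e,ray(c,*e[0],.024))
q=P[l==i];print(q.mean(0),q.min(0),q.max(0))
E
```

```text
(0.431, -0.156) [ 0.4318 -0.1562] 319
(0.5862, -0.1625) [ 0.5869 -0.1624] 138
(0.6775, 0.0573) [0.6789 0.0577] 602
[ 423    0   74   31 1650] ((457.3254699707031, 12.378203392028809), (30.966825485229492, 76.80207061767578), 88.16804504394531) [0.59772361 0.16761454 0.024     ]
[0.59769868 0.1677766  0.02406902] [0.56354998 0.147609   0.02118997] [0.62348992 0.19833317 0.02668319]
```

```bash
cat >> h.py <<'E'
T=dict(c30=(.5868,-.1624),c40=(.4320,-.1560),c50=(.5682,-.3150),c60=(.4478,-.3163),A=(.6310,.1215),B=(.5838,.1862),C=(.5369,.2512),D=(.4902,.3162))
E
python3 - <<'E'
from h import *
go((*T['c30'],.052))
E
```

```text
t 1.75 pos [ 0.5231 -0.0698  0.2258] rot [-3.1407e+00 -1.7000e-03  2.1942e+00] open 0.0506 F [-0.2  0.1 -0.3]
turn [-0.0006 -0.0011 -0.0018] shift [-0.3755 -0.0071  0.5787]
```

Call:
arm_command:
  motion:
    - [[0,0,0,-0.375,-0.007,0.1,0.1],[0,0,0,-0.375,-0.007,0.2,0.1],[0,0,0,-0.375,-0.007,0.25,0.1],[0,0,0,-0.375,-0.007,0.35,0.1],[0,0,0,-0.375,-0.007,0.45,0.1],[0,0,0,-0.375,-0.007,0.52,0.1],[0,0,0,-0.375,-0.007,0.578,0.1],[0,0,0,-0.375,-0.007,0.578,0.1]]

```text
time: 2.55
tool_pos: [0.5854, -0.1591, 0.051]
tool_rot: [-3.139, -0.005, 2.198]
contact_force: [0.3, -0.2, 0.1]
opening: 0.0504
```

```bash
python3 - <<'E'
from h import *
from cell import robot
c=robot.read_camera("scene");cv2.imwrite("pics/scene2.png",cv2.resize(c["image"][100:250,120:320,::-1],None,fx=4,fy=4))
go((*T['c30'],.052))
E
```

```text
t 2.6 pos [ 0.5865 -0.1598  0.0527] rot [-3.1403e+00 -2.5000e-03  2.1978e+00] open 0.05 F [-1.   0.3 -0.5]
turn [-0.0008 -0.0016  0.0005] shift [-0.0077 -0.0043  0.0023]
```

View pics/scene2.png

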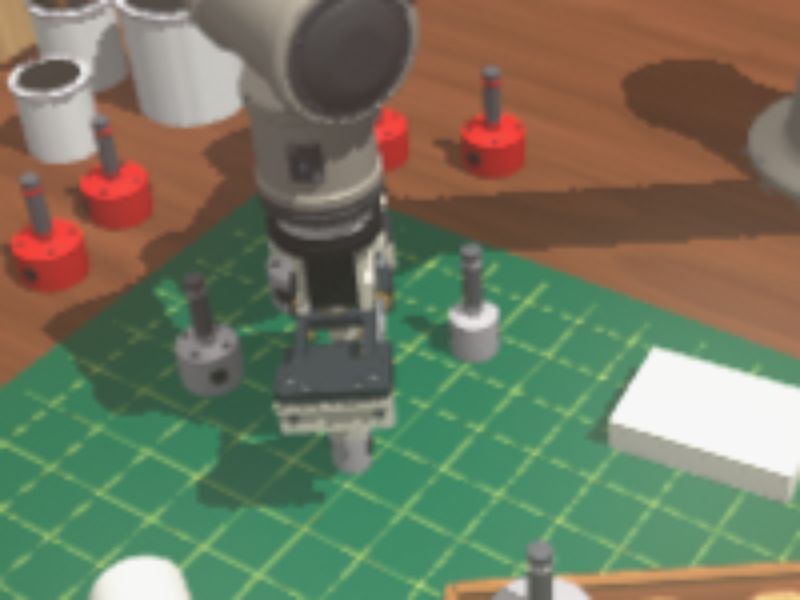

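The gripper straddles the c30 shank, whose cup shows just below it at (350,450). I close it now.

Call:
arm_command:
  motion:
    - [[0,0,0,-0.005,-0.003,0,-1],[0,0,0,-0.005,-0.003,0,-1],[0,0,0,-0.005,-0.003,0,-1],[0,0,0,-0.005,-0.003,0,-1],[0,0,0,-0.005,-0.003,0,-1],[0,0,0,-0.005,-0.003,0,-1]]
  grip_force: 40

```text
time: 3.2
tool_pos: [0.5877, -0.1632, 0.0537]
tool_rot: [3.141, 0.0, 2.196]
contact_force: [-0.4, -0.8, 2.6]
opening: 0.0151
```

```bash
python3 - <<'E'
from h import *
go((*T['c30'],.2))
E
```

```text
t 3.2 pos [ 0.5877 -0.1632  0.0537] rot [3.1413e+00 4.0000e-04 2.1963e+00] open 0.0151 F [-0.4 -0.8  2.6]
turn [ 0.0002  0.0003 -0.0004] shift [ 0.0038 -0.0006 -0.4878]
```

Call:
arm_command:
  motion:
    - [[0,0,0,0,0,-0.08,-1],[0,0,0,0,0,-0.2,-1],[0,0,0,0,0,-0.33,-1],[0,0,0,0,0,-0.45,-1],[0,0,0,0,0,-0.49,-1],[0,0,0,0.1,0.02,-0.49,-1],[0,0,0,0.22,0.04,-0.49,-1],[0,0,0,0.35,0.07,-0.49,-1]]

```text
time: 4.0
tool_pos: [0.5416, -0.0651, 0.1984]
tool_rot: [-3.14, -0.002, 2.195]
contact_force: [0.7, 0.9, -2.0]
opening: 0.0155
```

```bash
python3 - <<'E'
from h import *
go((*T['D'],.15))
E
```

```text
t 4.0 pos [ 0.5416 -0.0651  0.1984] rot [-3.1399e+00 -2.2000e-03  2.1949e+00] open 0.0155 F [ 0.7  0.9 -2. ]
turn [-0.0011 -0.0014 -0.0014] shift [1.1313 0.6039 0.163 ]
```

Call:
arm_command:
  motion:
    - [[0,0,0,0.1,0.06,0,-1],[0,0,0,0.23,0.14,0,-1],[0,0,0,0.36,0.22,0,-1],[0,0,0,0.49,0.3,0,-1],[0,0,0,0.62,0.38,0,-1],[0,0,0,0.75,0.46,0,-1],[0,0,0,0.87,0.54,0,-1],[0,0,0,0.95,0.6,0,-1]]

```text
time: 4.8
tool_pos: [0.5206, 0.2733, 0.1985]
tool_rot: [-3.139, -0.001, 2.198]
contact_force: [0.1, -0.4, -2.0]
opening: 0.0157
```

```bash
python3 - <<'E'
from h import *
go((*T['D'],.1))
E
```

```text
t 4.8 pos [0.5206 0.2733 0.1985] rot [-3.1391e+00 -1.4000e-03  2.1981e+00] open 0.0157 F [ 0.1 -0.4 -2. ]
turn [-0.0016 -0.0009  0.0007] shift [0.1749 0.0027 0.3285]
```

Call:
arm_command:
  motion:
    - [[0,0,0,0.09,0.003,0,-1],[0,0,0,0.175,0.003,0,-1],[0,0,0,0.175,0.003,0.08,-1],[0,0,0,0.175,0.003,0.16,-1],[0,0,0,0.175,0.003,0.24,-1],[0,0,0,0.175,0.003,0.328,-1],[0,0,0,0.175,0.003,0.328,-1],[0,0,0,0.175,0.003,0.328,-1]]

```text
time: 5.6
tool_pos: [0.4916, 0.3135, 0.1011]
tool_rot: [-3.139, -0.001, 2.196]
contact_force: [0.3, -0.4, -1.8]
opening: 0.0153
```

```bash
python3 - <<'E'
from h import *
from cell import robot
for n in("scene","wrist"):
    c=robot.read_camera(n);np.savez(n+"3.npz",**c)
    a=c["image"][190:300,330:470,::-1] if n=="scene" else c["image"][...,::-1]
    cv2.imwrite(f"pics/{n}3.png",cv2.resize(a,(700,550)))
go((*T['D'],.0745))
E
```

```text
t 5.7 pos [0.4928 0.3141 0.1029] rot [3.1398e+00 3.0000e-04 2.1963e+00] open 0.0153 F [-0.7 -0.1 -1.4]
turn [ 0.0011  0.0002 -0.0004] shift [ 0.0108 -0.0029  0.0948]
```

View pics/scene3.png

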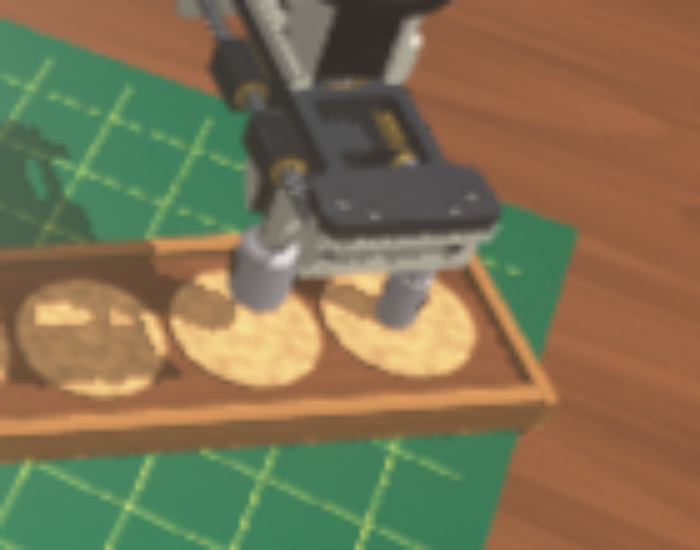

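View pics/wrist3.png

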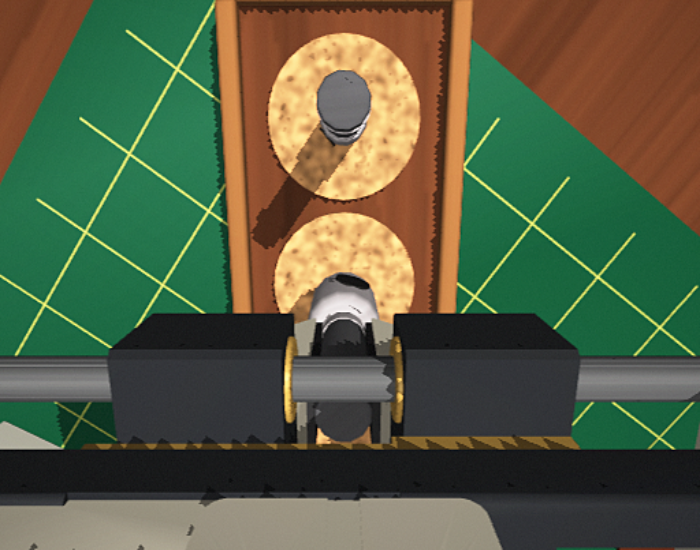

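Both views show c30 held above the pad beside c20, looking upright. I check tilt and centring numerically.

```bash
cat >> h.py <<'E'
from scipy.optimize import least_squares
def held(c,xy,zu,r):
    Q=cloud(c).reshape(-1,3);d=np.hypot(*(Q[:,:2]-np.array(xy)).T);o=[]
    for lo,hi,R,w in((.004,.03,r,r+.008),(.042,.095,.008,.016)):
        s=Q[(d<w)&(Q[:,2]>zu+lo)&(Q[:,2]<zu+hi)]
        if len(s)>15:
            f=least_squares(lambda p:np.hypot(*(s[:,:2]-p).T)-R,xy,loss='soft_l1',f_scale=.001);o.append((f.x.round(4).tolist(),len(s),round(float(np.median(abs(f.fun))),4)))
        else:o.append(len(s))
    return o
def pad(c,name):
    P=cloud(c);h=cv2.cvtColor(c["image"],cv2.COLOR_RGB2HSV)
    q=P[(abs(P[...,2]-.024)<.004)&(h[...,2]>140)&(h[...,1]>60)&(np.hypot(P[...,0]-T[name][0],P[...,1]-T[name][1])<.042)]
    u=np.array([-.586,.810]);v=np.array([.81,.586]);a=q[:,:2]@u;b=q[:,:2]@v
    x=np.array([np.ptp(a),np.ptp(b)]); return ((a.max()+a.min())/2*u+(b.max()+b.min())/2*v).round(4),x.round(4),len(q)
E
python3 - <<'E'
from h import *
for n in("scene","wrist"):
    c=dict(np.load(n+"3.npz"));print(n,held(c,(.4922,.3140),.050,.015),[pad(c,k) for k in "CD"])
    print(held(c,(.445,.378),.024,.010))
E
```

```text
scene [([0.4905, 0.3144], 96, 0.0005), ([0.49, 0.3113], 42, 0.0023)] [(array([0.5373, 0.2545]), array([0.079 , 0.0786]), 576), (array([0.4901, 0.3163]), array([0.0821, 0.0808]), 528)]
[([0.4455, 0.3781], 66, 0.0006), 6]
wrist [([0.4915, 0.3149], 427, 0.0003), ([0.4911, 0.3152], 1475, 0.0008)] [(array([0.5408, 0.2454]), array([0.0109, 0.0308]), 138), (array([0.4838, 0.3239]), array([0.0639, 0.0829]), 5666)]
[([0.4451, 0.3777], 34, 0.0002), ([0.4455, 0.378], 162, 0.0001)]
```

Call:
arm_command:
  motion:
    - [[0,0,0,0.006,0,0.03,-1],[0,0,0,0.006,0,0.05,-1],[0,0,0,0.006,0,0.065,-1],[0,0,0,0.006,0,0.075,-1],[0,0,0,0.006,0,0.08,-1],[0,0,0,0.006,0,0.085,-1],[0,0,0,0.006,0,0.085,-1],[0,0,0,0.006,0,0.085,-1]]

```text
time: 6.5
tool_pos: [0.4911, 0.3153, 0.0766]
tool_rot: [3.141, 0.0, 2.196]
contact_force: [-0.3, -0.0, -1.7]
opening: 0.0152
```

```bash
python3 - <<'E'
from h import *
from cell import robot
for n in("scene","wrist"):
    c=robot.read_camera(n);print(n,held(c,(.4905,.3160),.026,.015),pad(c,"D"))
    Q=cloud(c).reshape(-1,3);d=np.hypot(*(Q[:,:2]-[.4905,.316]).T);print(np.percentile(Q[(d<.0145)&(d>.010)&(Q[:,2]<.07)][:,2],[50,80,95]))
go((*T['D'],.0745))
E
```

```text
scene [([0.4898, 0.3161], 90, 0.0006), ([0.4906, 0.3128], 38, 0.0024)] (array([0.489 , 0.3174]), array([0.0798, 0.0834]), 424)
[0.04869854 0.06179753 0.06411141]
wrist [([0.4902, 0.3163], 463, 0.0003), ([0.4898, 0.3167], 1516, 0.001)] (array([0.4807, 0.3283]), array([0.0527, 0.0832]), 5521)
[0.06271135 0.06389707 0.06473725]
t 6.6 pos [0.4912 0.3153 0.0766] rot [3.1412 0.     2.1963] open 0.0152 F [ 0.1 -0.4 -2.9]
turn [ 0.0003  0.     -0.0004] shift [ 0.0044 -0.0008  0.0071]
```

Call:
arm_command:
  motion:
    - [[0,0,0,0,0,0.003,-1],[0,0,0,0,0,0.006,-1],[0,0,0,0,0,0.008,-1],[0,0,0,0,0,0.008,-1]]

```text
time: 7.0
tool_pos: [0.4912, 0.3153, 0.0747]
tool_rot: [3.141, 0.0, 2.196]
contact_force: [-1.3, -0.7, 4.2]
opening: 0.0153
```

Force has turned upward (−2 to +4 N), so c30 is standing. I release and rise.

Call:
arm_command:
  motion:
    - [[0,0,0,0,0,0,-0.4],[0,0,0,0,0,0,0.1],[0,0,0,0,0,0,0.1],[0,0,0,0,0,0,0.1],[0,0,0,0,0,-0.1,0.1],[0,0,0,0,0,-0.25,0.1],[0,0,0,0,0,-0.4,0.1],[0,0,0,0,0,-0.45,0.1]]

```text
time: 7.8
tool_pos: [0.4928, 0.3161, 0.2142]
tool_rot: [3.134, 0.001, 2.196]
contact_force: [0.9, 0.5, -0.6]
opening: 0.0507
```

```bash
python3 - <<'E'
from h import *
from cell import robot
for n in("scene","wrist"):
    c=robot.read_camera(n);print(n,held(c,T['D'],.024,.015),[pad(c,k) for k in "CD"])
    cv2.imwrite(f"pics/{n}4.png",c["image"][:,:,::-1])
go((*T['c40'],.205))
E
```

```text
scene [([0.4897, 0.316], 90, 0.0005), ([0.4898, 0.3164], 108, 0.0006)] [(array([0.5367, 0.251 ]), array([0.0822, 0.0833]), 640), (array([0.4902, 0.3167]), array([0.0824, 0.0827]), 459)]
wrist [([0.4902, 0.3161], 97, 0.0003), ([0.49, 0.3158], 234, 0.0002)] [(array([0.5262, 0.2641]), array([0.0494, 0.0794]), 2037), (array([0.4891, 0.316 ]), array([0.0824, 0.0774]), 2727)]
t 7.9 pos [0.4923 0.3159 0.212 ] rot [3.1354e+00 1.1000e-03 2.1964e+00] open 0.0504 F [ 0. -0. -1.]
turn [ 0.0039  0.0007 -0.0004] shift [-1.1572 -1.0842  0.018 ]
```

View pics/wrist4.png

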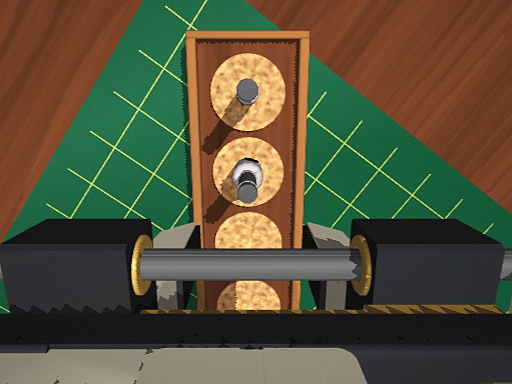

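c30 stands upright and central on its pad at (248,172), next to c20 at (247,92). Next is c40.

Call:
arm_command:
  motion:
    - [[0,0,0,-0.1,-0.09,0,0.1],[0,0,0,-0.22,-0.2,0,0.1],[0,0,0,-0.34,-0.31,0,0.1],[0,0,0,-0.46,-0.43,0,0.1],[0,0,0,-0.58,-0.54,0,0.1],[0,0,0,-0.7,-0.65,0,0.1],[0,0,0,-0.82,-0.76,0,0.1],[0,0,0,-0.94,-0.88,0,0.1]]

```text
time: 8.7
tool_pos: [0.441, -0.0686, 0.2074]
tool_rot: [-3.14, -0.002, 2.197]
contact_force: [0.2, -0.2, 0.3]
opening: 0.0507
```

```bash
python3 - <<'E'
from h import *
go((*T['c40'],.12))
E
```

```text
t 8.7 pos [ 0.441  -0.0686  0.2074] rot [-3.1403e+00 -2.1000e-03  2.1965e+00] open 0.0507 F [ 0.2 -0.2  0.3]
turn [-0.0008 -0.0014 -0.0003] shift [-0.2191 -0.1947  0.2912]
```

Call:
arm_command:
  motion:
    - [[0,0,0,-0.12,-0.1,0,0.1],[0,0,0,-0.22,-0.195,0.05,0.1],[0,0,0,-0.22,-0.195,0.15,0.1],[0,0,0,-0.22,-0.195,0.25,0.1],[0,0,0,-0.22,-0.195,0.29,0.1],[0,0,0,-0.22,-0.195,0.29,0.1]]

```text
time: 9.3
tool_pos: [0.4313, -0.1538, 0.1189]
tool_rot: [-3.139, -0.007, 2.196]
contact_force: [-0.5, 1.0, 0.4]
opening: 0.0507
```

```bash
python3 - <<'E'
from h import *
from cell import robot
c=robot.read_camera("wrist");print(held(c,T['c40'],.003,.020),held(c,T['c60'],.003,.030),held(c,T['c50'],.003,.025))
cv2.imwrite("pics/w5.png",c["image"][:,:,::-1])
go((*T['c40'],.052))
E
```

```text
[([0.4319, -0.156], 244, 0.0003), ([0.432, -0.156], 578, 0.0002)] [0, 0] [0, 0]
t 9.35 pos [ 0.4323 -0.1542  0.1203] rot [-3.1399 -0.0039  2.1962] open 0.0503 F [0.  0.2 0.5]
turn [-0.0011 -0.0025 -0.0005] shift [-0.005  -0.004   0.2276]
```

View pics/w5.png

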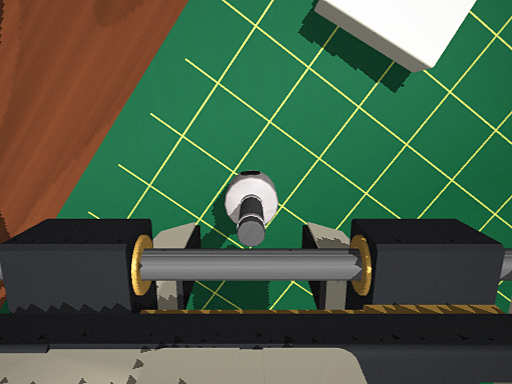

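c40 stands at (250,200), centred between the fingers. I go down and grip.

Call:
arm_command:
  motion:
    - [[0,0,0,-0.003,-0.004,0.1,0.1],[0,0,0,-0.003,-0.004,0.18,0.1],[0,0,0,-0.003,-0.004,0.228,0.1],[0,0,0,-0.003,-0.004,0.228,0.1],[0,0,0,-0.003,-0.004,0.228,-0.4],[0,0,0,-0.003,-0.004,0.228,-1],[0,0,0,-0.003,-0.004,0.228,-1],[0,0,0,-0.003,-0.004,0.228,-1]]

```text
time: 10.15
tool_pos: [0.4335, -0.1564, 0.0543]
tool_rot: [3.141, 0.001, 2.196]
contact_force: [0.2, -0.2, -0.9]
opening: 0.023
```

Call:
arm_command:
  motion:
    - [[0,0,0,0,0,0,-1],[0,0,0,0,0,0,-1]]

```text
time: 10.35
tool_pos: [0.4333, -0.1563, 0.054]
tool_rot: [3.141, 0.001, 2.196]
contact_force: [-0.5, -0.9, 3.5]
opening: 0.0157
```

```bash
python3 - <<'E'
from h import *
go((*T['C'],.2))
E
```

```text
t 10.35 pos [ 0.4333 -0.1563  0.054 ] rot [3.1411e+00 6.0000e-04 2.1964e+00] open 0.0157 F [-0.5 -0.9  3.5]
turn [ 0.0003  0.0004 -0.0004] shift [ 0.8987  1.0756 -0.4868]
```

Call:
arm_command:
  motion:
    - [[0,0,0,0,0,-0.08,-1],[0,0,0,0,0,-0.2,-1],[0,0,0,0,0,-0.33,-1],[0,0,0,0,0,-0.45,-1],[0,0,0,0.05,0.06,-0.49,-1],[0,0,0,0.13,0.15,-0.49,-1],[0,0,0,0.22,0.26,-0.49,-1],[0,0,0,0.32,0.38,-0.49,-1]]

```text
time: 11.15
tool_pos: [0.469, -0.0106, 0.2004]
tool_rot: [-3.141, -0.0, 2.195]
contact_force: [0.7, 0.3, -2.8]
opening: 0.0152
```

Call:
arm_command:
  motion:
    - [[0,0,0,0.1,0.12,0,-1],[0,0,0,0.2,0.24,0,-1],[0,0,0,0.3,0.36,0,-1],[0,0,0,0.4,0.48,0,-1],[0,0,0,0.48,0.58,0,-1],[0,0,0,0.54,0.66,0,-1],[0,0,0,0.58,0.7,0,-1],[0,0,0,0.58,0.7,0,-1]]

```text
time: 11.95
tool_pos: [0.5371, 0.2539, 0.1996]
tool_rot: [-3.14, -0.001, 2.199]
contact_force: [0.2, 0.5, -3.6]
opening: 0.0152
```

```bash
python3 - <<'E'
from h import *
go((*T['C'],.1))
E
```

```text
t 11.95 pos [0.5371 0.2539 0.1996] rot [-3.1402e+00 -9.0000e-04  2.1987e+00] open 0.0152 F [ 0.2  0.5 -3.6]
turn [-0.0009 -0.0006  0.0011] shift [-0.0073 -0.0054  0.332 ]
```

Call:
arm_command:
  motion:
    - [[0,0,0,0,0,0.04,-1],[0,0,0,0,0,0.12,-1],[0,0,0,0,0,0.2,-1],[0,0,0,0,0,0.28,-1],[0,0,0,0,0,0.332,-1],[0,0,0,0,0,0.332,-1],[0,0,0,0,0,0.332,-1]]

```text
time: 12.65
tool_pos: [0.5376, 0.2511, 0.101]
tool_rot: [-3.141, -0.0, 2.195]
contact_force: [-0.1, 1.1, -3.1]
opening: 0.0155
```

```bash
python3 - <<'E'
from h import *
from cell import robot
for n in("scene","wrist"):
    c=robot.read_camera(n);print(n,held(c,T['C'],.050,.02),[pad(c,k) for k in "C"])
go((*T['C'],.0745))
E
```

```text
scene [([0.536, 0.2516], 114, 0.0007), ([0.5389, 0.2473], 22, 0.001)] [(array([0.5375, 0.2517]), array([0.0817, 0.0807]), 485)]
wrist [([0.5369, 0.2522], 514, 0.0003), ([0.5363, 0.2526], 1482, 0.0009)] [(array([0.5292, 0.262 ]), array([0.0574, 0.083 ]), 4192)]
t 12.75 pos [0.5383 0.2519 0.1021] rot [3.1398e+00 6.0000e-04 2.1956e+00] open 0.0153 F [ 0.3 -0.5 -2.8]
turn [ 0.0011  0.0004 -0.0009] shift [ 0.0009 -0.0053  0.0921]
```

Call:
arm_command:
  motion:
    - [[0,0,0,-0.003,-0.001,0.03,-1],[0,0,0,-0.003,-0.001,0.055,-1],[0,0,0,-0.003,-0.001,0.07,-1],[0,0,0,-0.003,-0.001,0.076,-1],[0,0,0,-0.003,-0.001,0.08,-1],[0,0,0,-0.003,-0.001,0.083,-1],[0,0,0,-0.003,-0.001,0.086,-1],[0,0,0,-0.003,-0.001,0.086,-1]]

```text
time: 13.55
tool_pos: [0.5379, 0.2515, 0.0753]
tool_rot: [3.141, -0.0, 2.196]
contact_force: [0.4, 0.2, -2.7]
opening: 0.0154
```

```bash
python3 - <<'E'
from h import *
from cell import robot
for n in("scene","wrist"):
    c=robot.read_camera(n);print(n,held(c,T['C'],.026,.02),pad(c,"C"))
go((*T['C'],.075))
E
```

```text
scene [([0.5364, 0.2519], 107, 0.0005), ([0.5438, 0.2405], 19, 0.0016)] (array([0.5355, 0.2527]), array([0.0797, 0.0828]), 365)
wrist [([0.5368, 0.2521], 564, 0.0003), ([0.5363, 0.2525], 1518, 0.0009)] (array([0.5266, 0.2654]), array([0.049 , 0.0833]), 4154)
t 13.65 pos [0.538  0.2515 0.0754] rot [3.1413 0.     2.1964] open 0.0154 F [ 0.6 -0.5 -2.4]
turn [ 0.0002  0.     -0.0004] shift [ 0.0013 -0.0035  0.0012]
```

Call:
arm_command:
  motion:
    - [[0,0,0,0,0,0.002,-1],[0,0,0,0,0,0.004,-1],[0,0,0,0,0,0.005,-1],[0,0,0,0,0,0.005,-1]]

```text
time: 14.05
tool_pos: [0.5381, 0.2515, 0.075]
tool_rot: [3.14, 0.0, 2.196]
contact_force: [-3.1, -1.8, 6.0]
opening: 0.0153
```

Contact again, with upward force. I release.

Call:
arm_command:
  motion:
    - [[0,0,0,0,0,0,-0.4],[0,0,0,0,0,0,0.1],[0,0,0,0,0,0,0.1],[0,0,0,0,0,0,0.1],[0,0,0,0,0,-0.1,0.1],[0,0,0,0,0,-0.25,0.1],[0,0,0,0,0,-0.4,0.1],[0,0,0,0,0,-0.45,0.1]]

```text
time: 14.85
tool_pos: [0.5398, 0.2521, 0.2139]
tool_rot: [3.134, 0.002, 2.196]
contact_force: [0.5, 0.6, -0.4]
opening: 0.0507
```

```bash
python3 - <<'E'
from h import *
from cell import robot
for n in("scene","wrist"):
    c=robot.read_camera(n);print(n,held(c,T['C'],.024,.02),held(c,T['D'],.024,.015),[pad(c,k) for k in "BC"])
go((*T['c50'],.205))
E
```

```text
scene [([0.5369, 0.2522], 112, 0.0005), ([0.5366, 0.2525], 102, 0.0006)] [([0.4896, 0.3157], 93, 0.0006), ([0.4896, 0.316], 109, 0.0006)] [(array([0.5834, 0.1861]), array([0.0829, 0.0825]), 639), (array([0.5366, 0.2513]), array([0.0835, 0.083 ]), 393)]
wrist [([0.5368, 0.2519], 112, 0.0003), ([0.5369, 0.2519], 236, 0.0002)] [([0.491, 0.316], 18, 0.0006), ([0.49, 0.3159], 41, 0.0002)] [(array([0.5724, 0.1992]), array([0.0495, 0.0794]), 2017), (array([0.5365, 0.253 ]), array([0.0805, 0.0751]), 2134)]
t 14.95 pos [0.5393 0.2519 0.2118] rot [3.1356e+00 1.9000e-03 2.1964e+00] open 0.0505 F [-0.1  0.7  0.6]
turn [ 0.0038  0.0012 -0.0004] shift [-1.5883 -1.0285  0.0193]
```

Call:
arm_command:
  motion:
    - [[0,0,0,-0.1,-0.07,0,0.1],[0,0,0,-0.23,-0.15,0,0.1],[0,0,0,-0.36,-0.23,0,0.1],[0,0,0,-0.49,-0.32,0,0.1],[0,0,0,-0.62,-0.4,0,0.1],[0,0,0,-0.75,-0.48,0,0.1],[0,0,0,-0.88,-0.57,0,0.1],[0,0,0,-1.0,-0.65,0,0.1]]

```text
time: 15.75
tool_pos: [0.5545, -0.1079, 0.2066]
tool_rot: [-3.14, -0.003, 2.196]
contact_force: [-0.1, 0.1, 0.0]
opening: 0.0508
```

Call:
arm_command:
  motion:
    - [[0,0,0,-0.13,-0.08,0,0.1],[0,0,0,-0.26,-0.17,0,0.1],[0,0,0,-0.38,-0.25,0,0.1],[0,0,0,-0.48,-0.32,0,0.1],[0,0,0,-0.56,-0.37,0,0.1],[0,0,0,-0.588,-0.378,0.1,0.1],[0,0,0,-0.588,-0.378,0.2,0.1],[0,0,0,-0.588,-0.378,0.28,0.1]]

```text
time: 16.55
tool_pos: [0.5653, -0.315, 0.1204]
tool_rot: [-3.14, -0.005, 2.195]
contact_force: [1.0, -0.3, 0.2]
opening: 0.0504
```

```bash
python3 - <<'E'
from h import *
from cell import robot
c=robot.read_camera("wrist");print(held(c,T['c50'],.003,.025))
cv2.imwrite("pics/w6.png",c["image"][:,:,::-1])
c=robot.read_camera("scene")
go((*T['c50'],.052))
E
```

```text
[([0.5689, -0.3153], 266, 0.0001), ([0.5687, -0.3151], 576, 0.0002)]
t 16.65 pos [ 0.564  -0.3136  0.1186] rot [-3.1382 -0.0106  2.1959] open 0.0505 F [-0.8 -0.  -0.9]
turn [-0.0022 -0.0067 -0.0007] shift [-0.0143  0.0093  0.2217]
```

View pics/w6.png

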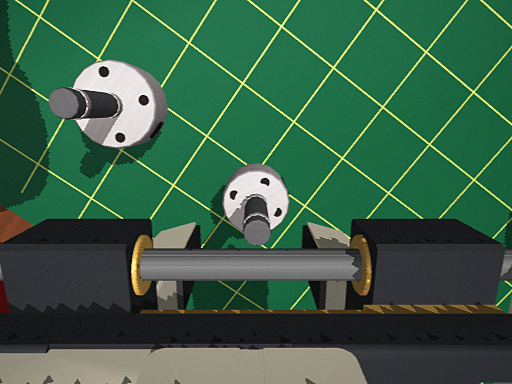

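c50 is at (255,205) between the fingers; the bigger c60 is at (115,105). I settle the arm over c50 before going down.

Call:
arm_command:
  motion:
    - [[0,0,0,-0.006,0.008,0,0.1],[0,0,0,-0.006,0.008,0,0.1],[0,0,0,-0.006,0.008,0,0.1]]

```text
time: 16.95
tool_pos: [0.5706, -0.3156, 0.1262]
tool_rot: [3.141, 0.002, 2.197]
contact_force: [-0.4, -1.0, 0.5]
opening: 0.0504
```

```bash
python3 - <<'E'
from h import *
go((.5688,-.3152,.052))
E
```

```text
t 16.95 pos [ 0.5706 -0.3156  0.1262] rot [3.1407e+00 2.4000e-03 2.1967e+00] open 0.0504 F [-0.4 -1.   0.5]
turn [ 0.0006  0.0016 -0.0002] shift [ 0.0054 -0.0043  0.2472]
```

Call:
arm_command:
  motion:
    - [[0,0,0,0.004,-0.004,0.1,0.1],[0,0,0,0.004,-0.004,0.19,0.1],[0,0,0,0.004,-0.004,0.245,0.1],[0,0,0,0.004,-0.004,0.245,0.1],[0,0,0,0.004,-0.004,0.245,-0.4],[0,0,0,0.004,-0.004,0.245,-1],[0,0,0,0.004,-0.004,0.245,-1],[0,0,0,0.004,-0.004,0.245,-1]]

```text
time: 17.75
tool_pos: [0.5686, -0.3154, 0.0523]
tool_rot: [3.141, 0.002, 2.196]
contact_force: [-0.3, 0.3, -0.5]
opening: 0.0233
```

Call:
arm_command:
  motion:
    - [[0,0,0,0,0,0,-1],[0,0,0,0,0,0,-1],[0,0,0,0,0,0,-1]]

```text
time: 18.05
tool_pos: [0.5685, -0.3152, 0.0517]
tool_rot: [3.141, 0.001, 2.196]
contact_force: [0.2, 0.6, 2.0]
opening: 0.0153
```

```bash
python3 - <<'E'
from h import *
go((*T['B'],.2))
E
```

```text
t 18.05 pos [ 0.5685 -0.3152  0.0517] rot [3.1412e+00 8.0000e-04 2.1964e+00] open 0.0153 F [0.2 0.6 2. ]
turn [ 0.0003  0.0005 -0.0004] shift [ 1.3246  1.0203 -0.4949]
```

Call:
arm_command:
  motion:
    - [[0,0,0,0,0,-0.08,-1],[0,0,0,0,0,-0.2,-1],[0,0,0,0,0,-0.33,-1],[0,0,0,0,0,-0.45,-1],[0,0,0,0.07,0.05,-0.5,-1],[0,0,0,0.17,0.13,-0.5,-1],[0,0,0,0.29,0.22,-0.5,-1],[0,0,0,0.42,0.32,-0.5,-1]]

```text
time: 18.85
tool_pos: [0.5714, -0.1557, 0.2003]
tool_rot: [-3.141, -0.001, 2.195]
contact_force: [1.0, 0.4, -3.2]
opening: 0.0155
```

Call:
arm_command:
  motion:
    - [[0,0,0,0.13,0.1,0,-1],[0,0,0,0.26,0.2,0,-1],[0,0,0,0.39,0.3,0,-1],[0,0,0,0.52,0.4,0,-1],[0,0,0,0.65,0.5,0,-1],[0,0,0,0.76,0.59,0,-1],[0,0,0,0.85,0.65,0,-1],[0,0,0,0.9,0.7,0,-1]]

```text
time: 19.65
tool_pos: [0.583, 0.1878, 0.2002]
tool_rot: [-3.14, -0.002, 2.199]
contact_force: [0.5, -1.0, -4.0]
opening: 0.0153
```

Call:
arm_command:
  motion:
    - [[0,0,0,0,0,0.02,-1],[0,0,0,0,0,0.04,-1],[0,0,0,0,0,0.04,-1]]

```text
time: 19.95
tool_pos: [0.5834, 0.1839, 0.1874]
tool_rot: [-3.138, -0.001, 2.195]
contact_force: [-0.6, -0.1, -3.1]
opening: 0.0156
```

```bash
python3 - <<'E'
from h import *
go((*T['B'],.1))
E
```

```text
t 19.95 pos [0.5834 0.1839 0.1874] rot [-3.1381e+00 -1.3000e-03  2.1954e+00] open 0.0156 F [-0.6 -0.1 -3.1]
turn [-0.0022 -0.0008 -0.001 ] shift [0.0053 0.0066 0.2912]
```

Call:
arm_command:
  motion:
    - [[0,0,0,0.004,0.003,0.07,-1],[0,0,0,0.004,0.003,0.15,-1],[0,0,0,0.004,0.003,0.23,-1],[0,0,0,0.004,0.003,0.28,-1],[0,0,0,0.004,0.003,0.29,-1],[0,0,0,0.004,0.003,0.29,-1],[0,0,0,0.004,0.003,0.29,-1]]

```text
time: 20.65
tool_pos: [0.5852, 0.1862, 0.1034]
tool_rot: [3.14, 0.001, 2.196]
contact_force: [0.0, 0.1, -3.5]
opening: 0.0156
```

```bash
python3 - <<'E'
from h import *
from cell import robot
for n in("scene","wrist"):
    c=robot.read_camera(n);print(n,held(c,T['B'],.050,.025),[pad(c,k) for k in "B"])
go((*T['B'],.0727))
E
```

```text
scene [([0.5845, 0.1863], 125, 0.0005), 11] [(array([0.5881, 0.1898]), array([0.0828, 0.0715]), 447)]
wrist [([0.5851, 0.186], 465, 0.0001), ([0.5821, 0.1886], 2085, 0.003)] [(array([0.5747, 0.1961]), array([0.0564, 0.081 ]), 3407)]
t 20.75 pos [0.5851 0.1865 0.1035] rot [3.1396e+00 9.0000e-04 2.1960e+00] open 0.0155 F [-0.8 -0.3 -2.8]
turn [ 0.0013  0.0006 -0.0006] shift [ 0.0019 -0.0042  0.1025]
```

Call:
arm_command:
  motion:
    - [[0,0,0,0.002,-0.003,0.03,-1],[0,0,0,0.002,-0.003,0.055,-1],[0,0,0,0.002,-0.003,0.075,-1],[0,0,0,0.002,-0.003,0.085,-1],[0,0,0,0.002,-0.003,0.09,-1],[0,0,0,0.002,-0.003,0.093,-1],[0,0,0,0.002,-0.003,0.096,-1],[0,0,0,0.002,-0.003,0.096,-1]]

```text
time: 21.55
tool_pos: [0.5834, 0.1866, 0.0735]
tool_rot: [3.141, 0.0, 2.196]
contact_force: [-0.7, -0.0, -3.6]
opening: 0.0154
```

```bash
python3 - <<'E'
from h import *
from cell import robot
for n in("scene","wrist"):
    c=robot.read_camera(n);print(n,held(c,T['B'],.026,.025))
go((*T['B'],.0727))
E
```

```text
scene [([0.5826, 0.1866], 131, 0.0006), 2]
wrist [([0.5832, 0.1863], 652, 0.0001), ([0.5828, 0.1868], 1610, 0.001)]
t 21.65 pos [0.5834 0.1866 0.0736] rot [3.1412e+00 1.0000e-04 2.1964e+00] open 0.0156 F [-0.8 -0.2 -3.4]
turn [ 0.0003  0.     -0.0004] shift [-0.0018  0.0002  0.003 ]
```

Within 1 mm of centre. I make the final touch.

Call:
arm_command:
  motion:
    - [[0,0,0,-0.001,0.001,0.002,-1],[0,0,0,-0.001,0.001,0.004,-1],[0,0,0,-0.001,0.001,0.006,-1],[0,0,0,-0.001,0.001,0.006,-1]]

```text
time: 22.05
tool_pos: [0.584, 0.1866, 0.0727]
tool_rot: [3.14, 0.001, 2.196]
contact_force: [-2.1, 0.7, 5.1]
opening: 0.0152
```

Call:
arm_command:
  motion:
    - [[0,0,0,0,0,0,-0.4],[0,0,0,0,0,0,0.1],[0,0,0,0,0,0,0.1],[0,0,0,0,0,0,0.1],[0,0,0,0,0,-0.1,0.1],[0,0,0,0,0,-0.25,0.1],[0,0,0,0,0,-0.4,0.1],[0,0,0,0,0,-0.45,0.1]]

```text
time: 22.85
tool_pos: [0.5857, 0.1869, 0.212]
tool_rot: [3.134, 0.003, 2.196]
contact_force: [0.8, 0.6, 0.2]
opening: 0.0505
```

```bash
python3 - <<'E'
from h import *
from cell import robot
for n in("scene","wrist"):
    c=robot.read_camera(n);print(n,held(c,T['B'],.024,.025),held(c,T['C'],.024,.02),[pad(c,k) for k in "AB"])
go((*T['c60'],.205))
E
```

```text
scene [([0.5833, 0.1865], 131, 0.0005), ([0.5835, 0.1863], 98, 0.0006)] [([0.5366, 0.2522], 114, 0.0005), ([0.5369, 0.2522], 105, 0.0006)] [(array([0.6303, 0.1221]), array([0.0822, 0.0827]), 645), (array([0.5877, 0.1894]), array([0.0832, 0.0726]), 308)]
wrist [([0.5838, 0.186], 132, 0.0001), ([0.5836, 0.1861], 250, 0.0002)] [([0.5367, 0.2516], 17, 0.0005), ([0.5369, 0.2521], 52, 0.0001)] [(array([0.621, 0.136]), array([0.0474, 0.0742]), 1913), (array([0.5841, 0.1874]), array([0.0813, 0.0747]), 1357)]
t 22.95 pos [0.5851 0.1868 0.2097] rot [3.1358e+00 2.6000e-03 2.1965e+00] open 0.0504 F [ 0.9 -0.2 -1.2]
turn [ 0.0037  0.0017 -0.0003] shift [-1.0912 -1.3533  0.0109]
```

c50 is centred. Next is c60, the grey one on the mat.

Call:
arm_command:
  motion:
    - [[0,0,0,-0.08,-0.1,0,0.1],[0,0,0,-0.18,-0.22,0,0.1],[0,0,0,-0.28,-0.35,0,0.1],[0,0,0,-0.38,-0.47,0,0.1],[0,0,0,-0.48,-0.6,0,0.1],[0,0,0,-0.58,-0.72,0,0.1],[0,0,0,-0.68,-0.85,0,0.1],[0,0,0,-0.78,-0.97,0,0.1]]

```text
time: 23.75
tool_pos: [0.4831, -0.175, 0.2048]
tool_rot: [-3.14, -0.003, 2.196]
contact_force: [0.3, -0.1, -0.8]
opening: 0.0505
```

Call:
arm_command:
  motion:
    - [[0,0,0,-0.1,-0.12,0,0.1],[0,0,0,-0.2,-0.24,0,0.1],[0,0,0,-0.28,-0.33,0,0.1],[0,0,0,-0.315,-0.386,0.05,0.1],[0,0,0,-0.315,-0.386,0.15,0.1],[0,0,0,-0.315,-0.386,0.25,0.1],[0,0,0,-0.315,-0.386,0.28,0.1],[0,0,0,-0.315,-0.386,0.28,0.1]]

```text
time: 24.55
tool_pos: [0.4453, -0.317, 0.1204]
tool_rot: [-3.141, -0.005, 2.196]
contact_force: [-0.3, -0.9, 0.6]
opening: 0.0506
```

Call:
arm_command:
  motion:
    - [[0,0,0,0,0,0,0.1],[0,0,0,0,0,0,0.1]]

```text
time: 24.75
tool_pos: [0.4471, -0.3184, 0.1239]
tool_rot: [3.141, 0.002, 2.197]
contact_force: [-0.4, 0.3, -0.3]
opening: 0.0511
```

```bash
python3 - <<'E'
from h import *
from cell import robot
c=robot.read_camera("wrist");print(held(c,T['c60'],.003,.03))
cv2.imwrite("pics/w7.png",c["image"][:,:,::-1])
go((*T['c60'],.052))
E
```

```text
[([0.448, -0.3166], 245, 0.0001), ([0.4481, -0.3163], 524, 0.0002)]
t 24.8 pos [ 0.447  -0.3184  0.1239] rot [3.1410e+00 2.5000e-03 2.1967e+00] open 0.0506 F [-0.2  0.3 -0.7]
turn [ 0.0003  0.0016 -0.0002] shift [0.0047 0.0061 0.2397]
```

View pics/w7.png

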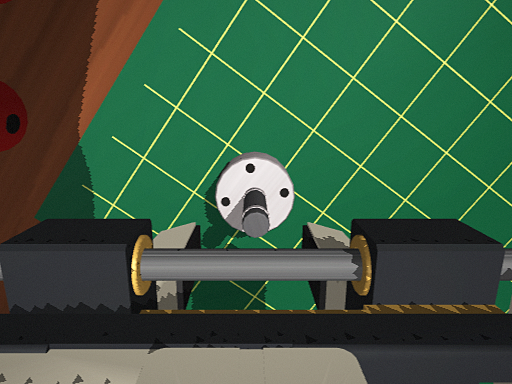

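The steel c60 is at (255,190) between the fingers, and the red look-alike is well to the side at (5,115). I go down and grip.

Call:
arm_command:
  motion:
    - [[0,0,0,0.005,0.006,0.1,0.1],[0,0,0,0.005,0.006,0.18,0.1],[0,0,0,0.005,0.006,0.24,0.1],[0,0,0,0.005,0.006,0.24,0.1],[0,0,0,0.005,0.006,0.24,-0.4],[0,0,0,0.005,0.006,0.24,-1],[0,0,0,0.005,0.006,0.24,-1],[0,0,0,0.005,0.006,0.24,-1]]

```text
time: 25.6
tool_pos: [0.4473, -0.3161, 0.0515]
tool_rot: [3.141, 0.002, 2.196]
contact_force: [-0.2, 0.0, 0.2]
opening: 0.0229
```

Call:
arm_command:
  motion:
    - [[0,0,0,0,0,0,-1],[0,0,0,0,0,0,-1],[0,0,0,0,0,0,-1]]
  grip_force: 50

```text
time: 25.9
tool_pos: [0.4473, -0.3158, 0.051]
tool_rot: [3.141, 0.001, 2.196]
contact_force: [0.9, 2.2, 3.0]
opening: 0.015
```

```bash
python3 - <<'E'
from h import *
go((*T['A'],.2))
E
```

```text
t 25.9 pos [ 0.4473 -0.3158  0.051 ] rot [3.1411e+00 7.0000e-04 2.1964e+00] open 0.015 F [0.9 2.2 3. ]
turn [ 0.0003  0.0004 -0.0004] shift [ 0.8227  1.3503 -0.4967]
```

Call:
arm_command:
  motion:
    - [[0,0,0,0,0,-0.08,-1],[0,0,0,0,0,-0.2,-1],[0,0,0,0,0,-0.33,-1],[0,0,0,0,0,-0.45,-1],[0,0,0,0,0,-0.54,-1],[0,0,0,0.06,0.1,-0.56,-1],[0,0,0,0.13,0.21,-0.56,-1],[0,0,0,0.21,0.34,-0.56,-1]]

```text
time: 26.7
tool_pos: [0.492, -0.2043, 0.2176]
tool_rot: [-3.14, -0.002, 2.194]
contact_force: [1.5, 0.2, -6.6]
opening: 0.0153
```

Call:
arm_command:
  motion:
    - [[0,0,0,0.08,0.13,0,-1],[0,0,0,0.16,0.26,0,-1],[0,0,0,0.24,0.39,0,-1],[0,0,0,0.32,0.52,0,-1],[0,0,0,0.4,0.65,0,-1],[0,0,0,0.48,0.78,0,-1],[0,0,0,0.54,0.89,0,-1],[0,0,0,0.58,0.96,0,-1]]

```text
time: 27.5
tool_pos: [0.624, 0.1076, 0.2166]
tool_rot: [-3.139, -0.002, 2.199]
contact_force: [-0.0, -0.7, -5.8]
opening: 0.015
```

Call:
arm_command:
  motion:
    - [[0,0,0,0.015,0.025,0,-1],[0,0,0,0.032,0.05,0,-1],[0,0,0,0.032,0.05,0,-1],[0,0,0,0.032,0.05,0,-1]]

```text
time: 27.9
tool_pos: [0.6305, 0.1202, 0.2183]
tool_rot: [-3.14, -0.0, 2.196]
contact_force: [0.3, -0.6, -5.6]
opening: 0.0154
```

```bash
python3 - <<'E'
from h import *
go((*T['A'],.1))
E
```

```text
t 27.9 pos [0.6305 0.1202 0.2183] rot [-3.1404e+00 -1.0000e-04  2.1955e+00] open 0.0154 F [ 0.3 -0.6 -5.6]
turn [-0.0007 -0.0001 -0.0009] shift [0.0023 0.0044 0.3943]
```

Call:
arm_command:
  motion:
    - [[0,0,0,0.003,0.002,0.07,-1],[0,0,0,0.003,0.002,0.16,-1],[0,0,0,0.003,0.002,0.25,-1],[0,0,0,0.003,0.002,0.33,-1],[0,0,0,0.003,0.002,0.38,-1],[0,0,0,0.003,0.002,0.39,-1],[0,0,0,0.003,0.002,0.39,-1],[0,0,0,0.003,0.002,0.39,-1]]

```text
time: 28.7
tool_pos: [0.6316, 0.1219, 0.103]
tool_rot: [3.14, 0.001, 2.196]
contact_force: [-0.1, 1.0, -5.8]
opening: 0.015
```

```bash
python3 - <<'E'
from h import *
from cell import robot
for n in("scene","wrist"):
    c=robot.read_camera(n);print(n,held(c,T['A'],.050,.03),[pad(c,k) for k in "A"])
go((*T['A'],.072))
E
```

```text
scene [([0.6313, 0.1208], 146, 0.0006), 0] [(array([0.6365, 0.1276]), array([0.0806, 0.0666]), 395)]
wrist [([0.6317, 0.121], 479, 0.0001), ([0.6287, 0.1246], 2003, 0.003)] [(array([0.6193, 0.1343]), array([0.0492, 0.0804]), 2120)]
t 28.8 pos [0.6315 0.1222 0.1031] rot [3.1395e+00 1.3000e-03 2.1961e+00] open 0.0152 F [-0.1  0.  -5.8]
turn [ 0.0014  0.0008 -0.0006] shift [-0.0007 -0.0029  0.1036]
```

Call:
arm_command:
  motion:
    - [[0,0,0,0.003,0,0.03,-1],[0,0,0,0.003,0,0.055,-1],[0,0,0,0.003,0,0.075,-1],[0,0,0,0.003,0,0.085,-1],[0,0,0,0.003,0,0.09,-1],[0,0,0,0.003,0,0.093,-1],[0,0,0,0.003,0,0.096,-1],[0,0,0,0.003,0,0.096,-1]]

```text
time: 29.6
tool_pos: [0.6303, 0.1231, 0.0729]
tool_rot: [3.141, 0.0, 2.196]
contact_force: [-0.7, 0.1, -5.1]
opening: 0.0151
```

```bash
python3 - <<'E'
from h import *
from cell import robot
for n in("scene","wrist"):
    c=robot.read_camera(n);print(n,held(c,T['A'],.026,.03))
go((*T['A'],.072))
E
```

```text
scene [([0.6299, 0.1222], 147, 0.0005), 0]
wrist [([0.6304, 0.122], 665, 0.0001), ([0.6302, 0.1226], 1436, 0.0007)]
t 29.7 pos [0.6304 0.1231 0.0731] rot [3.1412e+00 2.0000e-04 2.1963e+00] open 0.0151 F [ 0.5 -1.1 -5.5]
turn [ 0.0003  0.0001 -0.0004] shift [-0.0056 -0.0015  0.0035]
```

Call:
arm_command:
  motion:
    - [[0,0,0,-0.002,0,0.002,-1],[0,0,0,-0.002,0,0.004,-1],[0,0,0,-0.002,0,0.006,-1],[0,0,0,-0.002,0,0.006,-1]]

```text
time: 30.1
tool_pos: [0.6309, 0.1227, 0.072]
tool_rot: [3.141, 0.001, 2.196]
contact_force: [-1.9, 0.0, 2.2]
opening: 0.0157
```

Call:
arm_command:
  motion:
    - [[0,0,0,0,0,0,-0.4],[0,0,0,0,0,0,0.1],[0,0,0,0,0,0,0.1],[0,0,0,0,0,0,0.1],[0,0,0,0,0,-0.1,0.1],[0,0,0,0,0,-0.25,0.1],[0,0,0,0,0,-0.4,0.1],[0,0,0,0,0,-0.5,0.1]]

```text
time: 30.9
tool_pos: [0.6314, 0.1227, 0.2247]
tool_rot: [3.138, 0.002, 2.196]
contact_force: [1.5, 0.6, -0.1]
opening: 0.0504
```

Call:
arm_command:
  motion:
    - [[0,0,0,-0.1,-0.1,-0.1,0.1],[0,0,0,-0.2,-0.2,-0.1,0.1],[0,0,0,-0.3,-0.3,-0.1,0.1],[0,0,0,-0.4,-0.4,-0.1,0.1],[0,0,0,-0.5,-0.5,-0.1,0.1],[0,0,0,-0.5,-0.5,-0.1,0.1],[0,0,0,-0.5,-0.5,-0.1,0.1]]

```text
time: 31.6
tool_pos: [0.5967, -0.0876, 0.251]
tool_rot: [3.141, -0.0, 2.194]
contact_force: [-0.2, -0.4, 0.0]
opening: 0.0506
```

```bash
python3 - <<'E'
from h import *
from cell import robot
for n in("scene","top"):
    c=robot.read_camera(n)
    for k,r in zip("ABCD",(.03,.025,.02,.015)): print(n,k,T[k],held(c,T[k],.024,r))
    print("c70",held(c,(.6775,.0577),.024,.035),"c20",held(c,(.4452,.3781),.024,.01))
    a=c["image"][190:300,220:450] if n=="scene" else c["image"][100:240,90:300]
    cv2.imwrite(f"pics/{n}9.png",cv2.resize(a[:,:,::-1],None,fx=3.3,fy=3.3))
print(robot.observe()["time"],robot.observe()["tool_pos"],robot.observe()["contact_force"])
E
```

```text
scene A (0.631, 0.1215) [([0.6305, 0.1218], 155, 0.0005), ([0.6304, 0.1218], 100, 0.0005)]
scene B (0.5838, 0.1862) [([0.583, 0.1864], 131, 0.0005), ([0.5833, 0.1864], 97, 0.0004)]
scene C (0.5369, 0.2512) [([0.5365, 0.2521], 113, 0.0005), ([0.5366, 0.2523], 107, 0.0006)]
scene D (0.4902, 0.3162) [([0.4894, 0.3159], 95, 0.0006), ([0.4898, 0.3159], 107, 0.0006)]
c70 [([0.6783, 0.0578], 173, 0.0004), ([0.6787, 0.0575], 91, 0.0005)] c20 [([0.4455, 0.3782], 64, 0.0006), ([0.4456, 0.3782], 113, 0.0007)]
top A (0.631, 0.1215) [([0.6285, 0.1213], 52, 0.0014), ([0.6284, 0.1215], 31, 0.0008)]
top B (0.5838, 0.1862) [([0.5823, 0.1857], 46, 0.001), ([0.5818, 0.1862], 27, 0.0008)]
top C (0.5369, 0.2512) [([0.5353, 0.2512], 43, 0.0012), ([0.5351, 0.2512], 23, 0.0005)]
top D (0.4902, 0.3162) [([0.4886, 0.3154], 23, 0.0007), ([0.4877, 0.3154], 24, 0.0009)]
c70 [([0.6769, 0.0559], 24, 0.001), ([0.6765, 0.0572], 31, 0.0009)] c20 [14, ([0.4436, 0.3768], 27, 0.0006)]
31.7 [ 0.59698758 -0.0858669   0.25099399] [ 0.70802294  0.43846345 -0.08668565]
```

View pics/scene9.png

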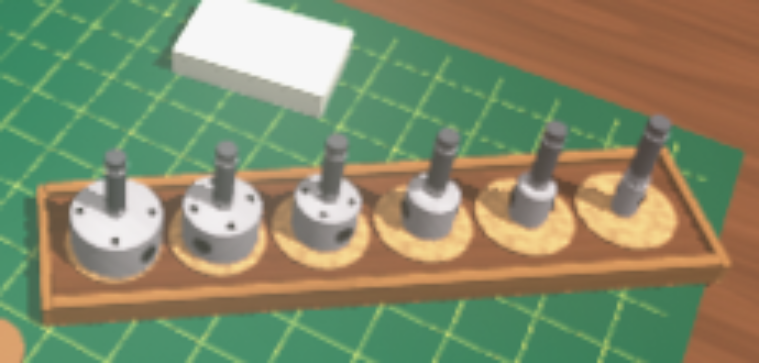

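View pics/top9.png

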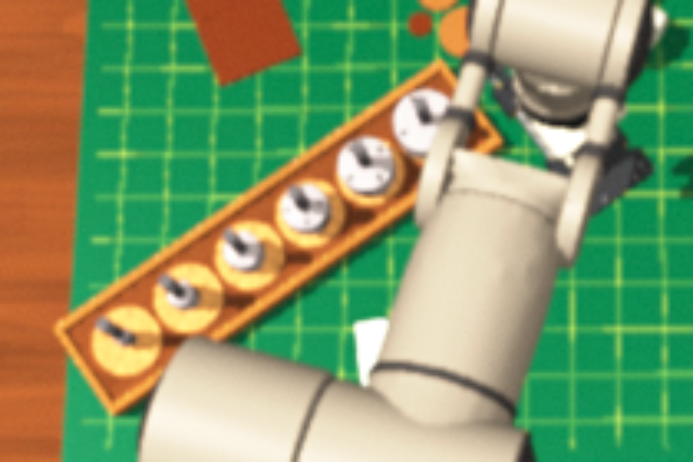

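The scene crop shows the row from c70 at (115,230) through 60, 50, 40 and 30 to c20 at (635,190), all upright on their pads. The gripper is clear of everything. I hand in.

```bash
python3 -c "
from cell import robot
robot.hand_in()"
```

```text
the job is handed in; nothing more can be done
```

I stood c30, c40, c50 and c60 upright on the four free pads. The row now runs 20–30–40–50–60–70 from smallest to largest, and the job was handed in at about 32 s.

- **Centring and uprightness:** the last scene-camera check put each placed cutter within about 1 mm of its pad centre. Cup and shank axes agreed to within about 0.5 mm, so they stand upright.
- **Set-down:** each cutter was lowered until the wrist force turned upward, which peaked at about 6 N, and only then released.
- **Left alone:** c20 and c70 measured where they started, and I did not touch the red look-alikes. The gripper was retracted and clear at hand-in.
- **Disagreement:** the top camera read about 2 mm off the scene and wrist cameras everywhere. It was off by about the same amount for pads and cutters, so relative to the pads it agrees to within about 1.5 mm. I worked from the scene and wrist values.
- **Bad fits:** a few fits were poor, such as shanks hidden by the gripper and partly covered pads. I disregarded those.

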